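# Set the guide cam on the slide-mailer lane with a gauge block

## Robot

A 6-joint arm with a two-finger parallel gripper is mounted at the origin on the work surface. World frame = base frame: x ahead of the robot, y to its left, z up, the work surface at z = 0. Lengths are in m, angles in rad, forces in N, time in s.
With the tool pointing down it reaches from about 0.25 to 0.775 m from the base axis. Payload 4 kg.
Tool frame: the origin (TCP) lies on the centre line of the jaws, within the pads' length; the fingertips stand 14 mm ahead of it and the grasp point (between the pads) lies 5 mm behind it; z points along the fingers, y is the line along which they close (so a half turn about z gives the same grasp; the last joint's range is limited). The gripper opens to 85 mm and grips with 20 to 120 N. Pads are 22 mm wide; open, the fingers measure 114 mm over their backs; the gripper's body (76 mm by 85 mm) begins 54 mm behind the grasp point. The pads swing forward as they close: fully open they stand 13 mm farther back than shut.
Start: joints at [-1.407, 0.087, 1.371, -0, 1.684, -0.103], TCP at [0.145, -0.531, 0.245] pointing down, gripper open.
Joint ranges: [-3.1, 3.1], [-0.76, 2.03], [0.27, 2.55], [-1.08, 4.22], [0.17, 2.65], [-2.57, 2.57]. Speed limits (rad/s): [2.79, 2.79, 3.14, 3.14, 3.14, 3.14].

## Interface

Orientations are given as a 3x3 rotation matrix whose columns are the frame's x, y, z axes.
In Python, from plant import bot gives the robot as it stands. The module is installed in compiled form; this text tells all that it offers.
- The arm moves only by the tool apply_moves, never from a script. Its argument "deltas" is a list of rows, each an object of numbers: "x", "y", "z": the shift along the tool's x, y, z in cm; "yaw": the turn about the tool's z in degrees. In form: [{"x": .., "y": .., "z": .., "yaw": ..}, ...]. A call has 1 to 12 rows; each row shifts and turns the commanded pose from where the row before left it, along the tool's axes as they then stand; what a row does not reach is not made up. A row lasts 1/10 s, in which the tool goes at most 50 mm and 8.59 degrees, less where a joint would pass 70% of its speed; a pose out of reach is approached as far as the arm can. A call with a gripper value outside its range is refused whole. "hand" is the finger opening in cm, from 0 to 8.54, set as the call begins (left out, the last holds). The fingers move at their own pace and stop on an object; "newtons" is the grip in N (left out, the last holds). Time passes only in rows, so rows that do not move let the fingers close. It gives the time, the measured TCP pose, the force, the opening and the grip force at its end, in the units of the state.
- bot.read_state(): the state, without advancing time (a new reading comes with each control period).
- bot.camera(name): name is "scene" or "top"; returns (picture, depth): 400x640x3 uint8, red, green, blue; 400x640 float32, m along the optical axis (not along the pixel's ray), 0 where there is no reading.
- bot.camera_info(name): a dict with "fx", "fy", "cx", "cy" (pixels), "rvec" (rotation vector, rad) and "tvec" (3), from world to camera coordinates, as OpenCV has them. Camera axes: x right, y down, z forward; pixel columns grow to the right and rows downward; lengths in m; the calibration is good to about 2 mm. A picture is of the moment at which its call begins. camera_info takes no time and is no camera call.
- bot.close_job(): hands the job in; it is judged then, once.
The state is a dict: "t": time; "joint_positions": joint angles; "qd": joint speeds; "tau": joint torques, N m; "tool_pos": TCP position; "ee_rot": TCP orientation; "contact_force": force on the tool from outside, world axes, zero at the start; "torque": the same for the moment, N m; "opening": finger opening in m; "finger_force": force on a finger pad.
Only numpy, scipy, OpenCV 4.12 (cv2) and the standard library are available. Lean on these libraries where they do the work, as an engineer would, in place of code of your own. Each camera call takes 0.05 s, during which the arm holds its last target. There are 200 camera calls.

## Task

The eccentric cam on the slide-mailer lane is set too tight: turn it by its upright bar until the gap between cam and fence is about 4 mm wider than the wider of the two aluminium gauge blocks. Then check it: set that wider gauge flat in the open end of the lane, slide it along the fence through the gap until it is home against the end stop, and let it go there. Leave the narrower gauge where it lies and the cam as you set it.

Things in the scene. Friction and masses are not known exactly. Their poses are not given: they have to be found in the camera images.
- guide: Fixed lane fixture. Origin on the bench under the lane's middle; lane along y. Bed plate x -93..47, y -75..135 mm, top z 10. Fence along the +x side: inner face x 17, top z 30. Lane open at the +y end; low stop at the -y end: face y -48, top z 30. Cam bolt at x -46, y 0. Gauge centre when home: about (0, -13, 41) mm; in the open end, clear of the cam: (0, 85, 41).
- cam (a joint): Turn of the cam on its bolt, rad 0..2.8, clockwise from above. Steel disc, radius 24 mm, centre 14 mm off the bolt; offset points along guide (cos q, -sin q); gap to fence 25 + 14(1 - cos q) mm (34 at 1.2). Dark upright grip bar centred on the bolt, 44 long (along the offset), 14 thick, guide z 30 to 72 mm; a pin on the disc marks the offset side. Stiff (0.2 Nm); stays where left.
- gauge_mid (a point): Wider gauge block, loose aluminium, 0.15 kg: 30 mm wide (x), 70 long (y; ends stepped in 3 mm a side), 22 high, with a central upright post to hold it by, 14 (x) by 20 (y) mm, its top 62 mm above the underside. Point at the centre, 31 mm above the underside, z up. In the lane, fingers closing along its length (y) have most room.
- thin_mid (a point): Narrower gauge block, loose, not to be used: same shape and height, 18 mm wide, 70 mm long. Point at its centre, 31 mm above the underside.

How it is judged:
By the outcome, as a careful person would: the job done as asked, in the order asked, and still so for the second after the job is handed in, with the robot touching nothing.
It also fails if it takes over 54 s, if anything falls off the work surface, if the arm or the gripper's body presses on something with over 40 N, if the wrist force passes 120 N, or if a joint passes its speed limit or range.

## Working session

There is one attempt and no reset: what is moved stays moved. The work goes in short steps, Python scripts to look and compute and a tool call to move; the robot and the scene stay as the last step left them, time stands still between calls to the robot, and variables do not carry over. Pictures are saved under pics/ and viewed, at most 10 in all, crops included, and the job is handed in when it is done.

Besides the shell and the picture viewer there is one more tool, called after "Request:" as name(argument=value, ...) on one line, values as JSON. apply_moves: Moves the arm, as the interface text tells. Its arguments: {"type":"object","properties":{"deltas":{"type":"array"},"hand":{"type":"number"},"newtons":{"type":"number"}},"required":["deltas"]}

```bash
mkdir -p pics && cat > h.py <<'E'
import numpy as np, cv2
from plant import bot
def cam(n):
    i=bot.camera_info(n); K=np.array([[i['fx'],0,i['cx']],[0,i['fy'],i['cy']],[0,0,1]])
    R=cv2.Rodrigues(np.array(i['rvec'],float))[0]; t=np.array(i['tvec'],float).ravel(); return K,R,t
def plane(n,uv,z):
    K,R,t=cam(n); uv=np.atleast_2d(uv); d=np.c_[uv,np.ones(len(uv))]@np.linalg.inv(K).T@R; c=-R.T@t
    return c+d*((z-c[2])/d[:,2])[:,None]
def cloud(n,D):
    K,R,t=cam(n); v,u=np.indices(D.shape); p=np.stack([(u-K[0,2])/K[0,0]*D,(v-K[1,2])/K[1,1]*D,D],-1)
    return (p-t)@R
def proj(n,P):
    K,R,t=cam(n); q=(np.atleast_2d(P)@R.T+t)@K.T; return q[:,:2]/q[:,2:]
E
python3 - <<'E'
from h import *
for n in('scene','top'):
    p,d=bot.camera(n); cv2.imwrite(f'pics/{n}0.png',p[...,::-1]); np.savez(f'{n}0.npz',p=p,d=d)
    K,R,t=cam(n); print(n,K[0,0],-R.T@t)
print(bot.read_state())
E
```

```text
scene 438.1085737305232 [ 1.03736976 -0.07976034  0.72140542]
top 449.50718736273274 [0.48295122 0.10487584 0.9032104 ]
{'t': 0.1, 'joint_positions': array([-1.40713477e+00,  8.78887357e-02,  1.37210604e+00, -2.42843972e-05,
        1.68356462e+00, -1.03100454e-01]), 'qd': array([ 0.00110052, -0.00243976, -0.00345351,  0.00064133,  0.00017723,
       -0.00025928]), 'tau': array([ 1.29937627e-03, -3.53014255e+01, -3.14218748e+01, -2.50223602e-04,
        7.92244129e-03,  4.52635135e-06]), 'tool_pos': array([ 0.14490627, -0.53014431,  0.24425047]), 'ee_rot': array([[ 9.64630260e-01,  2.63606418e-01, -3.44252778e-04],
       [ 2.63606582e-01, -9.64628332e-01,  1.93652955e-03],
       [ 1.78405633e-04, -1.95878230e-03, -9.99998066e-01]]), 'contact_force': array([0.15153005, 0.76656441, 0.15831104]), 'torque': array([ 0.01514829,  0.03523174, -0.02509382]), 'finger_force': 0.0, 'opening': 0.08523088520343804}
```

View pics/top0.png

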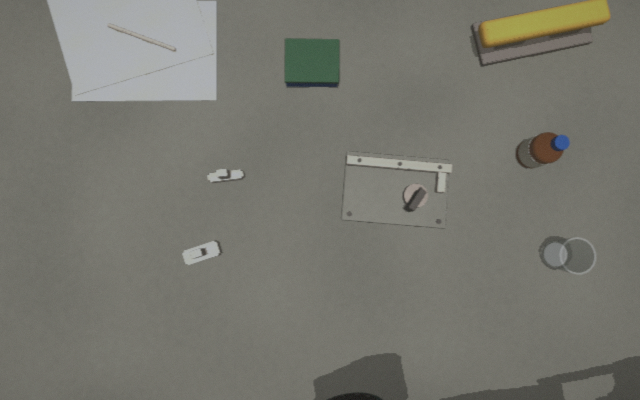

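View pics/scene0.png

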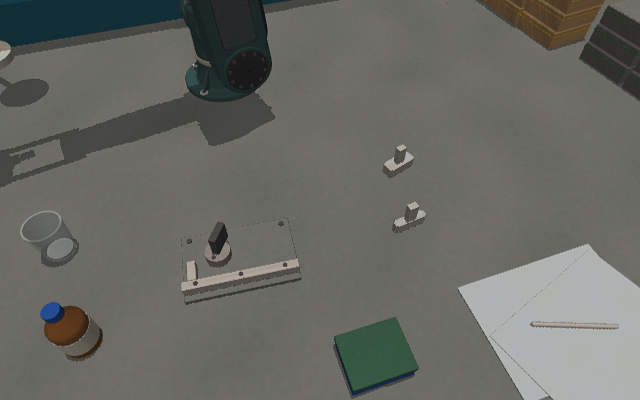

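The top view shows the guide at about (398,190), with the fence on the image-up side (+x), the stop on the right (-y) and the cam at (415,197). The gauges are at (201,252), which looks wider, and at (226,176). Next I'll measure them.

```bash
python3 - <<'E'
from h import *
z=np.load('top0.npz'); p,d=z['p'],z['d']
C=cloud('top',d)
hsv=cv2.cvtColor(p,cv2.COLOR_RGB2HSV)
H=C[...,2]
print('bench z',np.median(H[120:140,200:300]))
def roi(u0,v0,u1,v1,zl,zh):
    m=np.zeros(H.shape,bool); m[v0:v1,u0:u1]=True; return m&(H>zl)&(H<zh)&(d>0)
def rect(m,zz,name):
    n,l,s,c=cv2.connectedComponentsWithStats(m.astype(np.uint8)); k=1+s[1:,4].argmax(); m=l==k
    v,u=np.nonzero(m); P=plane('top',np.c_[u,v],zz)[:,:2]
    r=cv2.minAreaRect((P*1000).astype(np.float32)); print(name,len(u),'mean',P.mean(0).round(4),'h',np.median(H[m]).round(4),r)
for nm,b in dict(A=(175,235,230,272),B=(200,160,250,190)).items():
    rect(roi(*b,.012,.032),.022,nm+' low'); rect(roi(*b,.045,.075),.062,nm+' post')
    rect(roi(*b,.012,.075),.022,nm+' all')
g=(335,145,460,235)
rect(roi(*g,.005,.2),.01,'bed'); rect(roi(*g,.024,.036),.03,'fence+'); rect(roi(*g,.055,.085),.072,'bar')
a=cv2.resize(p[140:240,335:465],None,fx=5,fy=5,interpolation=cv2.INTER_CUBIC)
b=cv2.resize(p[155:275,175:255],None,fx=5,fy=5,interpolation=cv2.INTER_CUBIC)
im=np.zeros((600,800,3),np.uint8); im[:500,:650]=a; cv2.imwrite('pics/g0.png',im[:500,:650,::-1]); cv2.imwrite('pics/b0.png',b[...,::-1])
E
```

```text
bench z -0.0004248391310443788
A low 446 mean [0.4575 0.3011] h 0.0215 ((457.6108703613281, 302.6019287109375), (29.98460578918457, 70.76732635498047), 17.571805953979492)
A post 101 mean [0.4578 0.3015] h 0.0609 ((457.8945007324219, 301.2037658691406), (14.043892860412598, 23.704320907592773), 17.65244483947754)
A all 560 mean [0.4574 0.3028] h 0.0221 ((457.6108703613281, 302.6019287109375), (29.98460578918457, 70.76732635498047), 17.571805953979492)
B low 247 mean [0.6062 0.2537] h 0.0216 ((606.9981079101562, 255.59483337402344), (19.278488159179688, 70.87821960449219), 6.294571399688721)
B post 100 mean [0.6066 0.2552] h 0.0611 ((607.0123901367188, 255.10330200195312), (16.949695587158203, 20.516944885253906), 0.020677711814641953)
B all 365 mean [0.6079 0.2561] h 0.0227 ((609.5427856445312, 255.83045959472656), (24.29124641418457, 70.8622055053711), 5.736800193786621)
bed 7171 mean [ 0.5768 -0.082 ] h 0.0102 ((576.6619262695312, -84.99420166015625), (215.97071838378906, 139.7430419921875), 84.36300659179688)
fence+ 1142 mean [ 0.6199 -0.0984] h 0.0293 ((605.93017578125, -84.525634765625), (209.6715087890625, 58.08390808105469), 84.16868591308594)
bar 207 mean [ 0.5508 -0.1078] h 0.071 ((550.7433471679688, -107.82952880859375), (16.026010513305664, 45.80287170410156), 54.755062103271484)
```

View pics/g0.png

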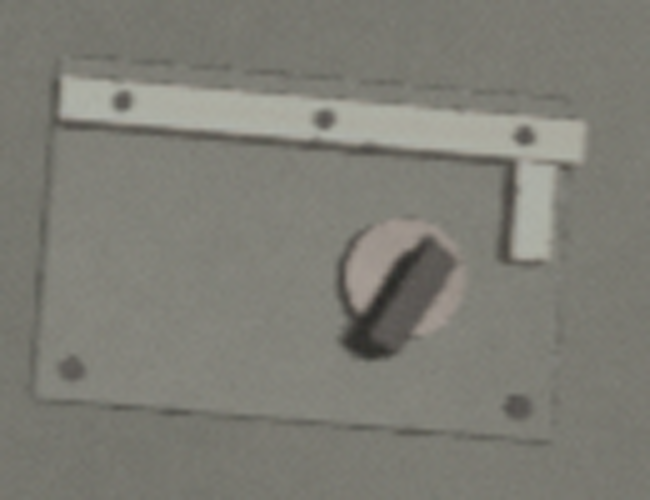

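View pics/b0.png

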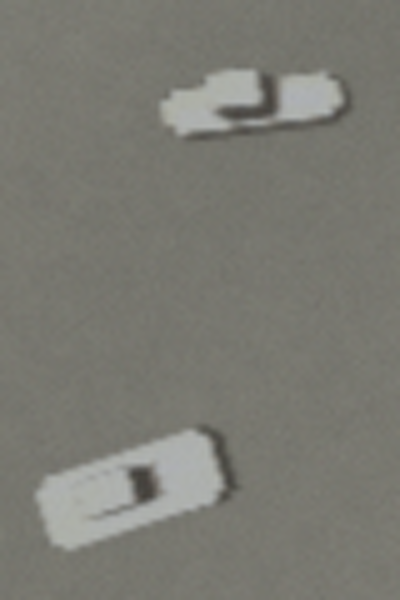

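Gauge A, at (0.458, 0.3015), is 30 mm wide, so it is the one to use. Gauge B is about 18 mm wide. The bar angle gives q≈0.51, so I need to reach 1.2. I'll fit the fence edge next to get the guide pose.

```bash
python3 - <<'E'
from h import *
z=np.load('top0.npz'); p,d=z['p'],z['d']; g=cv2.GaussianBlur(cv2.cvtColor(p,cv2.COLOR_RGB2GRAY).astype(float),(0,0),.7)
pts=[]
for u in range(352,430):
    v0=164.4+(u-347)*7.6/90; vs=np.arange(v0-4,v0+4,.1); prof=np.interp(vs,np.arange(400),g[:,u]); pts.append((u,vs[np.gradient(prof).argmin()]))
P=plane('top',np.array(pts)+0.,.03)[:,:2]
vx,vy,x0,y0=cv2.fitLine((P*1000).astype(np.float32),cv2.DIST_HUBER,0,.01,.01).ravel()
if vy<0: vx,vy=-vx,-vy
yaw=np.arctan2(-vx,vy); ex=np.array([np.cos(yaw),np.sin(yaw)]); ey=np.array([-ex[1],ex[0]])
print('yaw',np.degrees(yaw),'fence inner at ex.', ex@[x0,y0],'resid',np.std((P*1000-[x0,y0])@ex))
# stop inner face top edge z .03, guide x 0..10
sp=[]
for v in range(177,189):
    us=np.arange(432,442,.1); prof=np.interp(us,np.arange(640),g[v]); sp.append((us[np.gradient(prof).argmax()],v))
S=plane('top',np.array(sp),.03)[:,:2]*1000; print('stop ey', np.median(S@ey), np.std(S@ey))
fx=ex@[x0,y0]; O=(fx-17)*ex+(np.median(S@ey)+48)*ey; print('O',O)
for nm,q in dict(bolt=(-46,0),home=(0,-13),open=(0,85)).items(): print(nm,O+q[0]*ex+q[1]*ey)
# scene camera post/bar tops check
zs=bot.camera_info('scene')
s=np.load('scene0.npz'); C=cloud('scene',s['d']); H=C[...,2]
for nm,b,zl,zh in (('bar',(195,215,240,265),.06,.085),('A',(380,140,418,178),.055,.07),('B',(390,198,430,235),.055,.07)):
    m=np.zeros(H.shape,bool); m[b[1]:b[3],b[0]:b[2]]=1; m&=(H>zl)&(H<zh); print(nm,m.sum(),C[m].mean(0), np.ptp(C[m],axis=0))
    r=cv2.minAreaRect((C[m][:,:2]*1000).astype(np.float32)); print(r)
E
```

```text
yaw -5.577434 fence inner at ex. 623.2773 resid 0.6561672310652238
stop ey -103.93227630239417 0.5725324344062149
O [ 597.97093384 -114.59212899]
bolt [ 552.18870728 -110.12134671]
home [ 596.70745187 -127.53058457]
open [606.2321624  -29.99453378]
bar 220 [ 0.55311527 -0.11389116  0.06950288] [0.04382025 0.03454096 0.01477122]
((550.55078125, -113.88005065917969), (14.47169303894043, 44.877723693847656), 55.705387115478516)
A 64 [0.45794452 0.29838769 0.06048555] [0.01789653 0.0223122  0.00896628]
((457.06475830078125, 298.873291015625), (14.41834831237793, 20.0085506439209), 21.21213150024414)
B 84 [0.60814726 0.25104983 0.06074019] [0.01537887 0.02189041 0.00929436]
((607.1214599609375, 252.28138732910156), (14.667194366455078, 21.868547439575195), 5.618239879608154)
```

Request:
apply_moves(deltas=[{"x": 4.19,"y": -2.48},{"x": 4.19,"y": -2.48},{"x": 4.19,"y": -2.48},{"x": 4.19,"y": -2.48},{"x": 4.19,"y": -2.48},{"x": 4.19,"y": -2.48},{"x": 4.19,"y": -2.48},{"x": 4.19,"y": -2.48},{"x": 4.19,"y": -2.48},{"x": 4.19,"y": -2.48},{"x": 4.19,"y": -2.48},{"x": 4.19,"y": -2.48}], hand=5)

```text
schema error: expected keys x, y, z, yaw
```

Request:
apply_moves(deltas=[{"yaw": -8.5},{"yaw": -8.5},{"yaw": -8.5},{"yaw": -8.5},{"yaw": -8.5},{"yaw": -8.5},{"yaw": -8.5},{"yaw": -8.5},{"yaw": -8.5},{"yaw": -8.5},{"yaw": -8.5},{"yaw": -8.5}])

```text
schema error: expected keys x, y, z, yaw
```

Request:
apply_moves(deltas=[{"yaw": -8.5},{"yaw": -8.5},{"yaw": -8.5},{"yaw": -2.4},{"z": 4},{"z": 2},{},{}])

```text
schema error: expected keys x, y, z, yaw
```

```bash
cat >> h.py <<'E'
def goto(tx,ty,tz,ang):
    s=bot.read_state(); R=s['ee_rot']; p=s['tool_pos']; d=R.T@(np.array([tx,ty,tz])-p)*100
    a=np.degrees(np.arctan2(R[1,1],R[0,1])); print('t',round(s['t'],2),'p',p.round(4),'yang',a.round(2),'d cm',d.round(2),'yaw',round((a-ang+180)%360-180,2),'F',s['contact_force'].round(1),'open',round(s['opening'],4),s['finger_force'])
E
python3 -c "
from h import *
goto(.5515,-.1105,.05,55.2)"
```

```text
t 0.1 p [ 0.1449 -0.5301  0.2443] yang -74.72 d cm [ 50.28 -29.72  19.49] yaw -129.92 F [0.2 0.8 0.2] open 0.0852 0.0
```

All four keys are needed in every row.

Request:
apply_moves(deltas=[{"x": 4.19,"y": -2.48,"z": 0,"yaw": 0},{"x": 4.19,"y": -2.48,"z": 0,"yaw": 0},{"x": 4.19,"y": -2.48,"z": 0,"yaw": 0},{"x": 4.19,"y": -2.48,"z": 0,"yaw": 0},{"x": 4.19,"y": -2.48,"z": 0,"yaw": 0},{"x": 4.19,"y": -2.48,"z": 0,"yaw": 0},{"x": 4.19,"y": -2.48,"z": 0,"yaw": 0},{"x": 4.19,"y": -2.48,"z": 0,"yaw": 0},{"x": 4.19,"y": -2.48,"z": 0,"yaw": 0},{"x": 4.19,"y": -2.48,"z": 0,"yaw": 0},{"x": 4.19,"y": -2.48,"z": 0,"yaw": 0},{"x": 4.19,"y": -2.48,"z": 0,"yaw": 0}], hand=5)

```text
t: 1.3
tool_pos: [0.5525, -0.1091, 0.2447]
ee_rot: [[0.965, 0.264, -0.001], [0.264, -0.965, -0.0], [-0.001, -0.0, -1.0]]
contact_force: [0.6, -0.1, -0.1]
opening: 0.0499
finger_force: 0.0
```

Request:
apply_moves(deltas=[{"x": 0,"y": 0,"z": 0,"yaw": -8.5},{"x": 0,"y": 0,"z": 0,"yaw": -8.5},{"x": 0,"y": 0,"z": 0,"yaw": -8.5},{"x": 0,"y": 0,"z": 0,"yaw": -8.5},{"x": 0,"y": 0,"z": 0,"yaw": -8.5},{"x": 0,"y": 0,"z": 0,"yaw": -8.5},{"x": 0,"y": 0,"z": 0,"yaw": -8.5},{"x": 0,"y": 0,"z": 0,"yaw": -8.5},{"x": 0,"y": 0,"z": 0,"yaw": -8.5},{"x": 0,"y": 0,"z": 0,"yaw": -8.5},{"x": 0,"y": 0,"z": 0,"yaw": -8.5},{"x": 0,"y": 0,"z": 0,"yaw": -8.5}])

```text
t: 2.5
tool_pos: [0.5513, -0.1108, 0.2445]
ee_rot: [[-0.464, 0.886, -0.001], [0.886, 0.464, 0.0], [0.001, -0.001, -1.0]]
contact_force: [-0.7, -0.6, -0.1]
opening: 0.0501
finger_force: 0.0
```

Request:
apply_moves(deltas=[{"x": 0,"y": 0,"z": 0,"yaw": -8.5},{"x": 0,"y": 0,"z": 0,"yaw": -8.5},{"x": 0,"y": 0,"z": 0,"yaw": -8.5},{"x": 0,"y": 0,"z": 0,"yaw": -2.4},{"x": 0,"y": 0,"z": 4,"yaw": 0},{"x": 0,"y": 0,"z": 2,"yaw": 0},{"x": 0,"y": 0,"z": 0,"yaw": 0},{"x": 0,"y": 0,"z": 0,"yaw": 0}])

```text
t: 3.3
tool_pos: [0.5514, -0.1109, 0.1851]
ee_rot: [[-0.821, 0.571, -0.001], [0.571, 0.821, 0.0], [0.001, -0.0, -1.0]]
contact_force: [0.7, -0.6, 1.1]
opening: 0.0503
finger_force: 0.0
```

```bash
python3 -c "
from h import *
goto(.5515,-.1105,.05,55.2)"
```

```text
t 3.3 p [ 0.5514 -0.1109  0.1851] yang 55.19 d cm [-0.    0.04 13.51] yaw -0.01 F [ 0.7 -0.6  1.1] open 0.0503 0.0
```

Request:
apply_moves(deltas=[{"x": 0,"y": 0,"z": 3.5,"yaw": 0},{"x": 0,"y": 0,"z": 3.5,"yaw": 0},{"x": 0,"y": 0,"z": 2.5,"yaw": 0},{"x": 0,"y": 0,"z": 2,"yaw": 0},{"x": 0,"y": 0,"z": 1.8,"yaw": 0},{"x": 0,"y": 0,"z": 0,"yaw": 0},{"x": 0,"y": 0,"z": 0,"yaw": 0}])

```text
t: 4.0
tool_pos: [0.5527, -0.1113, 0.054]
ee_rot: [[-0.821, 0.571, 0.002], [0.571, 0.821, -0.001], [-0.002, 0.001, -1.0]]
contact_force: [0.9, 0.9, 0.3]
opening: 0.0503
finger_force: 0.0
```

Request:
apply_moves(deltas=[{"x": 0,"y": 0,"z": 0,"yaw": 0},{"x": 0,"y": 0,"z": 0,"yaw": 0},{"x": 0,"y": 0,"z": 0,"yaw": 0},{"x": 0,"y": 0,"z": 0,"yaw": 0},{"x": 0,"y": 0,"z": 0,"yaw": 0},{"x": 0,"y": 0,"z": 0,"yaw": 0},{"x": 0,"y": 0,"z": 0,"yaw": 0},{"x": 0,"y": 0,"z": 0,"yaw": 0}], hand=0.8, newtons=40)

```text
t: 4.8
tool_pos: [0.5514, -0.1131, 0.0544]
ee_rot: [[-0.821, 0.571, 0.0], [0.571, 0.821, -0.004], [-0.003, -0.003, -1.0]]
contact_force: [-4.3, -4.9, 5.8]
opening: 0.013
finger_force: 40.5
```

```bash
python3 -c "
from h import *
goto(.5515,-.1105,.05,55.2)"
```

```text
t 4.8 p [ 0.5514 -0.1131  0.0544] yang 55.19 d cm [0.15 0.22 0.44] yaw -0.01 F [-4.3 -4.9  5.8] open 0.013 40.48834204673767
```

Request:
apply_moves(deltas=[{"x": 0,"y": -0.18,"z": 0,"yaw": 0},{"x": 0,"y": 0,"z": 0,"yaw": 3.95},{"x": 0,"y": 0,"z": 0,"yaw": 3.95},{"x": 0,"y": 0,"z": 0,"yaw": 3.95},{"x": 0,"y": 0,"z": 0,"yaw": 3.95},{"x": 0,"y": 0,"z": 0,"yaw": 3.95},{"x": 0,"y": 0,"z": 0,"yaw": 3.95},{"x": 0,"y": 0,"z": 0,"yaw": 3.95},{"x": 0,"y": 0,"z": 0,"yaw": 3.95},{"x": 0,"y": 0,"z": 0,"yaw": 3.95},{"x": 0,"y": 0,"z": 0,"yaw": 3.95},{"x": 0,"y": 0,"z": 0,"yaw": 0}])

```text
t: 6.0
tool_pos: [0.5511, -0.1134, 0.0544]
ee_rot: [[-0.269, 0.963, 0.002], [0.963, 0.269, -0.002], [-0.003, 0.001, -1.0]]
contact_force: [-2.2, -1.6, 5.9]
opening: 0.0137
finger_force: 40.6
```

```bash
python3 -c "
from h import *
goto(.5515,-.1105,.05,15.7); print(bot.read_state()['torque'])"
```

```text
t 6.0 p [ 0.5511 -0.1134  0.0544] yang 15.61 d cm [0.27 0.11 0.44] yaw -0.09 F [-2.2 -1.6  5.9] open 0.0137 40.63014328479767
[-0.34572339  0.55872303 -0.21762946]
```

Request:
apply_moves(deltas=[{"x": 0,"y": 0,"z": 0,"yaw": 0},{"x": 0,"y": 0,"z": 0,"yaw": 0},{"x": 0,"y": 0,"z": 0,"yaw": 0},{"x": 0,"y": 0,"z": 0,"yaw": 0},{"x": 0,"y": 0,"z": -2,"yaw": 0},{"x": 0,"y": 0,"z": -4,"yaw": 0},{"x": 0,"y": 0,"z": -4,"yaw": 0},{"x": 0,"y": 0,"z": -2,"yaw": 0}], hand=5)

```text
t: 6.8
tool_pos: [0.5521, -0.1127, 0.1766]
ee_rot: [[-0.271, 0.963, 0.006], [0.963, 0.271, -0.002], [-0.003, 0.005, -1.0]]
contact_force: [0.8, 0.0, 0.7]
opening: 0.0501
finger_force: 0.0
```

Request:
apply_moves(deltas=[{"x": 4.7,"y": 0.24,"z": 0,"yaw": 0},{"x": 4.7,"y": 0.24,"z": 0,"yaw": 0},{"x": 4.7,"y": 0.24,"z": 0,"yaw": 0},{"x": 4.7,"y": 0.24,"z": 0,"yaw": 0},{"x": 4.7,"y": 0.24,"z": 0,"yaw": 0},{"x": 4.7,"y": 0.24,"z": 0,"yaw": 0},{"x": 4.7,"y": 0.24,"z": 0,"yaw": 0},{"x": 4.7,"y": 0.24,"z": 0,"yaw": 0},{"x": 4.7,"y": 0.24,"z": 0,"yaw": 0}])

```text
t: 7.7
tool_pos: [0.4561, 0.3026, 0.1722]
ee_rot: [[-0.271, 0.963, 0.0], [0.963, 0.271, 0.0], [-0.0, 0.0, -1.0]]
contact_force: [1.4, -0.6, -0.2]
opening: 0.05
finger_force: 0.0
```

Request:
apply_moves(deltas=[{"x": 0,"y": 0,"z": 0,"yaw": -8.36},{"x": 0,"y": 0,"z": 0,"yaw": -8.36},{"x": 0,"y": 0,"z": 0,"yaw": -8.36},{"x": 0,"y": 0,"z": 0,"yaw": -8.36},{"x": 0,"y": 0,"z": 0,"yaw": -8.36},{"x": 0,"y": 0,"z": 0,"yaw": -8.36},{"x": 0,"y": 0,"z": 0,"yaw": -8.36},{"x": 0,"y": 0,"z": 0,"yaw": -8.36},{"x": 0,"y": 0,"z": 0,"yaw": -8.36},{"x": 0,"y": 0,"z": 0,"yaw": -8.36},{"x": 0,"y": 0,"z": 0,"yaw": -8.36},{"x": 0,"y": 0,"z": 0,"yaw": 0}])

```text
t: 8.9
tool_pos: [0.4568, 0.3007, 0.172]
ee_rot: [[-0.953, -0.303, -0.0], [-0.303, 0.953, -0.0], [0.0, 0.0, -1.0]]
contact_force: [-0.1, 0.2, 0.2]
opening: 0.05
finger_force: 0.0
```

```bash
python3 - <<'E'
from h import *
goto(.4577,.300,.045,107.6)
p,d=bot.camera('top'); s,ds=bot.camera('scene')
for n,D,(u0,v0,u1,v1) in (('top',d,(390,175,445,225)),('scene',ds,(195,215,240,265))):
    C=cloud(n,D)[v0:v1,u0:u1]; m=(C[...,2]>.06)&(C[...,2]<.085); r=cv2.minAreaRect((C[m][:,:2]*1000).astype(np.float32)); print(n,m.sum(),r)
a=cv2.resize(p[140:240,335:465],None,fx=4,fy=4,interpolation=cv2.INTER_CUBIC); b=cv2.resize(s[200:310,165:315],None,fx=2.6,fy=2.6,interpolation=cv2.INTER_CUBIC)
im=np.zeros((400,520+b.shape[1]-110,3),np.uint8)
cv2.imwrite('pics/cam1.png',a[...,::-1])
E
```

```text
t 8.9 p [0.4568 0.3007 0.172 ] yang 107.64 d cm [-0.07 -0.1  12.7 ] yaw 0.04 F [-0.1  0.2  0.2] open 0.05 0.0
top 179 ((551.28369140625, -109.4480209350586), (13.839705467224121, 44.0894660949707), 15.762470245361328)
scene 241 ((550.9785766601562, -113.6439437866211), (16.013898849487305, 44.16665267944336), 15.77150821685791)
```

View pics/cam1.png

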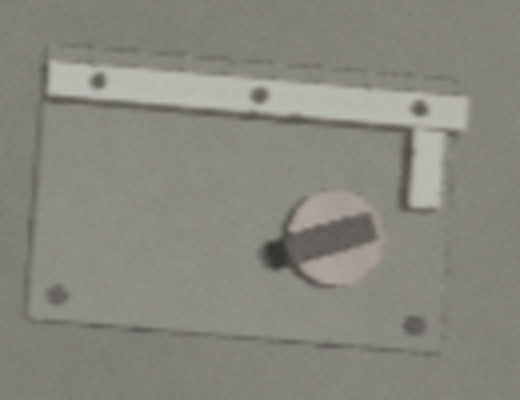

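The cam bar now lies at 15.77°, so q≈1.198 and the gap is about 34 mm. The picture shows the disc turned and sitting well away from the fence. Next I'll grasp gauge A. The felt bolt position shows the top camera's y reads about 3–4 mm high, so I'll shift for that.

Request:
apply_moves(deltas=[{"x": 0.05,"y": -0.2,"z": 3.5,"yaw": 0},{"x": 0,"y": 0,"z": 3.5,"yaw": 0},{"x": 0,"y": 0,"z": 2.5,"yaw": 0},{"x": 0,"y": 0,"z": 2,"yaw": 0},{"x": 0,"y": 0,"z": 1.2,"yaw": 0},{"x": 0,"y": 0,"z": 0,"yaw": 0},{"x": 0,"y": 0,"z": 0,"yaw": 0}])

```text
t: 9.7
tool_pos: [0.4576, 0.2989, 0.046]
ee_rot: [[-0.953, -0.302, 0.001], [-0.302, 0.953, 0.0], [-0.001, 0.0, -1.0]]
contact_force: [1.0, 0.1, 1.5]
opening: 0.0499
finger_force: 0.0
```

Request:
apply_moves(deltas=[{"x": 0,"y": 0,"z": 0,"yaw": 0},{"x": 0,"y": 0,"z": 0,"yaw": 0},{"x": 0,"y": 0,"z": 0,"yaw": 0},{"x": 0,"y": 0,"z": 0,"yaw": 0},{"x": 0,"y": 0,"z": 0,"yaw": 0},{"x": 0,"y": 0,"z": 0,"yaw": 0},{"x": 0,"y": 0,"z": 0,"yaw": 0}], hand=1, newtons=40)

```text
t: 10.4
tool_pos: [0.458, 0.2994, 0.047]
ee_rot: [[-0.953, -0.303, 0.003], [-0.303, 0.953, 0.002], [-0.003, 0.001, -1.0]]
contact_force: [-0.6, 1.8, 6.3]
opening: 0.0196
finger_force: 40.3
```

Request:
apply_moves(deltas=[{"x": 0,"y": 0,"z": -2,"yaw": 0},{"x": 0,"y": 0,"z": -3,"yaw": 0},{"x": 0,"y": 0,"z": -2,"yaw": 0},{"x": 0,"y": 0,"z": 0,"yaw": 0},{"x": 0,"y": 0,"z": 0,"yaw": 0}])

```text
t: 10.9
tool_pos: [0.4566, 0.2982, 0.1143]
ee_rot: [[-0.953, -0.303, -0.001], [-0.303, 0.953, -0.001], [0.001, -0.001, -1.0]]
contact_force: [-0.4, 0.1, -2.5]
opening: 0.0192
finger_force: 39.5
```

```bash
python3 - <<'E'
from h import *
goto(.4577,.300,.045,107.6)
s,ds=bot.camera('scene'); p,d=bot.camera('top')
u,v=proj('scene',bot.read_state()['tool_pos'])[0].astype(int); print(u,v)
cv2.imwrite('pics/grip.png',cv2.resize(s[max(v-50,0):v+60,u-75:u+75],None,fx=4,fy=4)[...,::-1])
E
```

```text
t 10.9 p [0.4566 0.2982 0.1143] yang 107.64 d cm [-0.16  0.14  6.93] yaw 0.04 F [-0.4  0.1 -2.5] open 0.0192 39.45081353187561
403 129
```

View pics/grip.png

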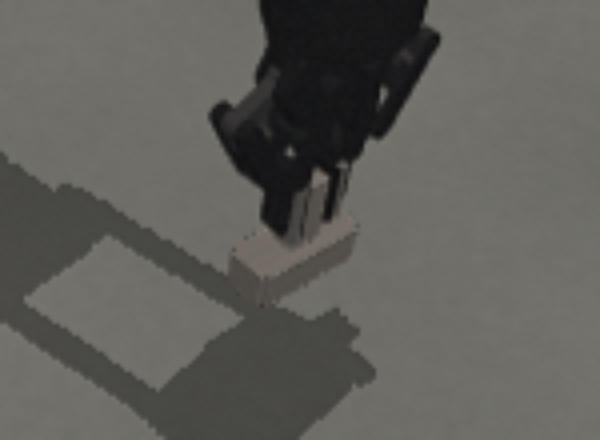

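Gauge A is held level in the jaws. Now I'll carry it to above the open end, about 3 mm short of fence contact.

Request:
apply_moves(deltas=[{"x": -0.42,"y": -4.0,"z": 0,"yaw": 0},{"x": -0.42,"y": -4.0,"z": 0,"yaw": 0},{"x": -0.42,"y": -4.0,"z": 0,"yaw": 0},{"x": -0.42,"y": -4.0,"z": 0,"yaw": 0},{"x": -0.42,"y": -4.0,"z": 0,"yaw": 0},{"x": -0.42,"y": -4.0,"z": 0,"yaw": 0},{"x": -0.42,"y": -4.0,"z": 0,"yaw": 0},{"x": -0.42,"y": -4.0,"z": 0,"yaw": 0},{"x": -0.42,"y": -4.0,"z": 0,"yaw": 0},{"x": 0,"y": 0,"z": 0,"yaw": 0}])

```text
t: 12.0
tool_pos: [0.6027, -0.038, 0.1128]
ee_rot: [[-0.955, -0.298, -0.003], [-0.298, 0.955, -0.002], [0.003, -0.002, -1.0]]
contact_force: [-0.6, 0.7, -2.1]
opening: 0.0192
finger_force: 40.0
```

Request:
apply_moves(deltas=[{"x": 0,"y": 0,"z": 0,"yaw": 5.8},{"x": 0,"y": 0,"z": 0,"yaw": 5.8},{"x": 0,"y": 0,"z": 0,"yaw": 5.8},{"x": 0,"y": 0,"z": 0,"yaw": 5.8},{"x": 0,"y": 0,"z": 2,"yaw": 0},{"x": 0,"y": 0,"z": 0,"yaw": 0},{"x": 0,"y": 0,"z": 0,"yaw": 0}])

```text
t: 12.7
tool_pos: [0.6008, -0.0324, 0.0933]
ee_rot: [[-0.995, 0.096, -0.004], [0.096, 0.995, 0.001], [0.004, 0.0, -1.0]]
contact_force: [0.3, -0.3, -2.1]
opening: 0.0194
finger_force: 40.0
```

```bash
python3 - <<'E'
from h import *
goto(.6022,-.033,.058,84.42)
for n in('scene','top'):
    p,d=bot.camera(n); u,v=proj(n,[.6,-.06,.03])[0].astype(int)
    cv2.imwrite(f'pics/op_{n}.png',cv2.resize(p[max(v-60,0):v+60,u-85:u+85],None,fx=4,fy=4,interpolation=cv2.INTER_CUBIC)[...,::-1]); print(u,v)
E
```

```text
t 12.7 p [ 0.6008 -0.0324  0.0933] yang 84.48 d cm [-0.16 -0.05  3.53] yaw 0.06 F [ 0.3 -0.3 -2.1] open 0.0194 39.982513189315796
254 257
385 176
```

View pics/op_scene.png

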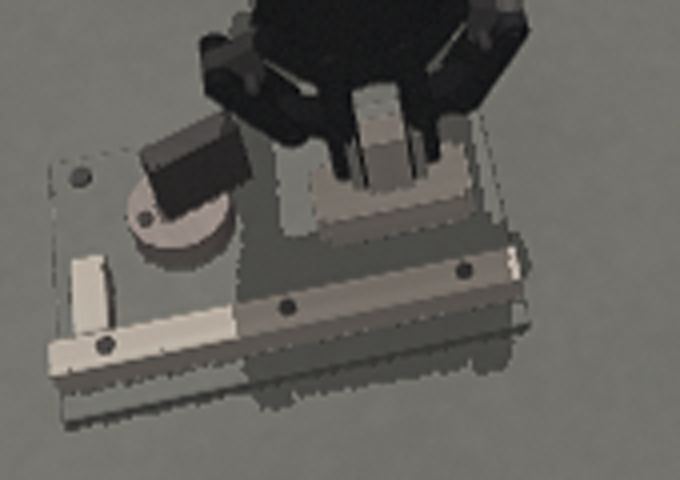

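The gauge hangs level over the open end, parallel to the fence and clear of the cam. Time to lower it.

Request:
apply_moves(deltas=[{"x": 0,"y": 0,"z": 1.5,"yaw": 0.06},{"x": 0,"y": 0,"z": 1.2,"yaw": 0},{"x": 0,"y": 0,"z": 0.5,"yaw": 0},{"x": 0,"y": 0,"z": 0.2,"yaw": 0},{"x": 0,"y": 0,"z": 0.2,"yaw": 0},{"x": 0,"y": 0,"z": 0,"yaw": 0},{"x": 0,"y": 0,"z": 0,"yaw": 0}])

```text
t: 13.5
tool_pos: [0.6026, -0.033, 0.0598]
ee_rot: [[-0.995, 0.098, 0.001], [0.098, 0.995, -0.0], [-0.001, -0.0, -1.0]]
contact_force: [0.1, -0.0, -1.7]
opening: 0.0193
finger_force: 40.0
```

Request:
apply_moves(deltas=[{"x": 0,"y": 0,"z": 0.1,"yaw": 0},{"x": 0,"y": 0,"z": 0.1,"yaw": 0},{"x": 0,"y": 0,"z": 0.1,"yaw": 0},{"x": 0,"y": 0,"z": 0,"yaw": 0}])

```text
t: 13.9
tool_pos: [0.6024, -0.033, 0.057]
ee_rot: [[-0.995, 0.098, 0.001], [0.098, 0.995, -0.0], [-0.001, -0.0, -1.0]]
contact_force: [-1.8, 0.3, 0.9]
opening: 0.0193
finger_force: 40.5
```

Request:
apply_moves(deltas=[{"x": -0.1,"y": 0,"z": 0.05,"yaw": 0},{"x": -0.1,"y": 0,"z": 0,"yaw": 0},{"x": -0.1,"y": 0,"z": 0,"yaw": 0},{"x": 0,"y": 0,"z": 0,"yaw": 0},{"x": 0,"y": 0,"z": 0,"yaw": 0}])

```text
t: 14.4
tool_pos: [0.6051, -0.0333, 0.057]
ee_rot: [[-0.995, 0.098, -0.0], [0.098, 0.995, -0.0], [-0.0, -0.0, -1.0]]
contact_force: [-4.6, -0.2, 5.0]
opening: 0.0191
finger_force: 41.0
```

Request:
apply_moves(deltas=[{"x": -0.1,"y": 0,"z": 0,"yaw": 0},{"x": 0,"y": 0,"z": 0,"yaw": 0},{"x": 0,"y": 0,"z": 0,"yaw": 0}])

```text
t: 14.7
tool_pos: [0.6057, -0.0334, 0.057]
ee_rot: [[-0.995, 0.098, -0.001], [0.098, 0.995, -0.0], [0.001, -0.0, -1.0]]
contact_force: [-4.8, 0.3, 7.3]
opening: 0.0191
finger_force: 41.1
```

Request:
apply_moves(deltas=[{"x": -0.1,"y": 0,"z": 0,"yaw": 0},{"x": 0,"y": 0,"z": 0,"yaw": 0},{"x": 0,"y": 0,"z": 0,"yaw": 0}])

```text
t: 15.0
tool_pos: [0.607, -0.0335, 0.057]
ee_rot: [[-0.995, 0.098, -0.0], [0.098, 0.995, -0.0], [0.0, -0.0, -1.0]]
contact_force: [-4.5, -0.2, 6.0]
opening: 0.0194
finger_force: 41.1
```

Request:
apply_moves(deltas=[{"x": -0.1,"y": 0,"z": -0.03,"yaw": 0},{"x": 0,"y": 0,"z": 0,"yaw": 0},{"x": 0,"y": 0,"z": 0,"yaw": 0}])

```text
t: 15.3
tool_pos: [0.6078, -0.0335, 0.057]
ee_rot: [[-0.995, 0.098, -0.001], [0.098, 0.995, -0.0], [0.001, -0.0, -1.0]]
contact_force: [-5.6, 0.2, 5.8]
opening: 0.019
finger_force: 41.2
```

Request:
apply_moves(deltas=[{"x": -0.1,"y": 0,"z": 0,"yaw": 0},{"x": 0,"y": 0,"z": 0,"yaw": 0},{"x": 0,"y": 0,"z": 0,"yaw": 0}])

```text
t: 15.6
tool_pos: [0.6078, -0.0335, 0.057]
ee_rot: [[-0.995, 0.098, -0.003], [0.098, 0.995, 0.0], [0.003, -0.0, -1.0]]
contact_force: [-6.8, -0.2, 7.2]
opening: 0.0189
finger_force: 41.4
```

```bash
python3 - <<'E'
from h import *
goto(.607,-.033,.057,84.42)
p,d=bot.camera('scene'); u,v=proj('scene',[.6,-.06,.03])[0].astype(int)
cv2.imwrite(f'pics/op2.png',cv2.resize(p[v-40:v+40,u-40:u+60],None,fx=7,fy=7,interpolation=cv2.INTER_CUBIC)[...,::-1])
E
```

```text
t 15.6 p [ 0.6078 -0.0335  0.057 ] yang 84.39 d cm [0.09 0.04 0.  ] yaw -0.03 F [-6.8 -0.2  7.2] open 0.0189 41.357223987579346
```

View pics/op2.png

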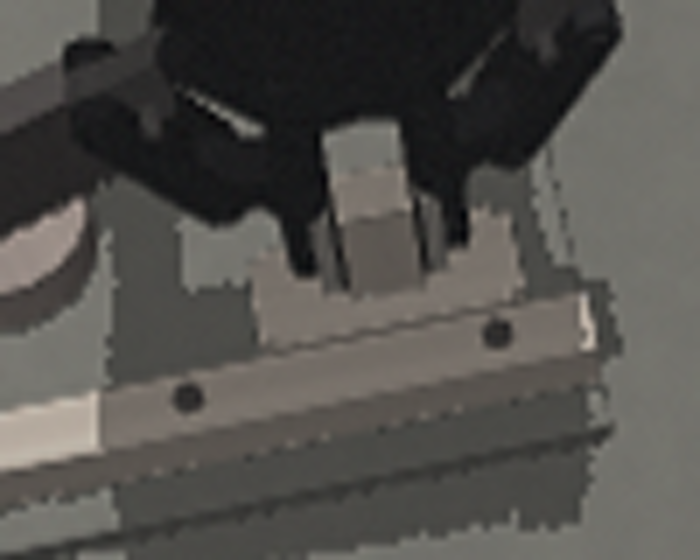

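It stalled at x=0.6078, and the picture shows its long side touching the fence. Now I'll ease the pressure and slide it in.

Request:
apply_moves(deltas=[{"x": 0.08,"y": -0.5,"z": -0.05,"yaw": 0},{"x": 0,"y": -1,"z": 0,"yaw": 0},{"x": 0,"y": -1,"z": 0,"yaw": 0},{"x": 0,"y": -1,"z": 0,"yaw": 0},{"x": 0,"y": -0.5,"z": 0,"yaw": 0},{"x": 0,"y": 0,"z": 0,"yaw": 0}])

```text
t: 16.25
tool_pos: [0.604, -0.0717, 0.0571]
ee_rot: [[-0.995, 0.098, -0.001], [0.098, 0.995, 0.004], [0.002, 0.004, -1.0]]
contact_force: [-4.3, 5.0, 4.4]
opening: 0.0191
finger_force: 40.9
```

Request:
apply_moves(deltas=[{"x": 0,"y": -1,"z": 0,"yaw": 0},{"x": 0,"y": -1,"z": 0,"yaw": 0},{"x": 0,"y": -1,"z": 0,"yaw": 0},{"x": 0,"y": -1,"z": 0,"yaw": 0},{"x": 0,"y": -0.5,"z": 0,"yaw": 0},{"x": 0,"y": 0,"z": 0,"yaw": 0}])

```text
t: 16.85
tool_pos: [0.5996, -0.1164, 0.0571]
ee_rot: [[-0.995, 0.098, -0.001], [0.098, 0.995, 0.004], [0.002, 0.004, -1.0]]
contact_force: [-4.0, 5.0, 5.7]
opening: 0.0189
finger_force: 41.0
```

Request:
apply_moves(deltas=[{"x": 0,"y": -0.3,"z": 0,"yaw": 0},{"x": 0,"y": -0.3,"z": 0,"yaw": 0},{"x": 0,"y": 0,"z": 0,"yaw": 0},{"x": 0,"y": 0,"z": 0,"yaw": 0}])

```text
t: 17.25
tool_pos: [0.5991, -0.1215, 0.0572]
ee_rot: [[-0.995, 0.097, -0.001], [0.097, 0.995, 0.005], [0.002, 0.005, -1.0]]
contact_force: [-3.6, 7.6, 5.4]
opening: 0.0192
finger_force: 41.1
```

Request:
apply_moves(deltas=[{"x": 0,"y": -0.3,"z": 0,"yaw": 0},{"x": 0,"y": -0.2,"z": 0,"yaw": 0},{"x": 0,"y": 0,"z": 0,"yaw": 0},{"x": 0,"y": 0,"z": 0,"yaw": 0}])

```text
t: 17.65
tool_pos: [0.5986, -0.1263, 0.0571]
ee_rot: [[-0.995, 0.097, -0.001], [0.097, 0.995, 0.005], [0.002, 0.005, -1.0]]
contact_force: [-5.1, 7.1, 5.4]
opening: 0.0193
finger_force: 41.1
```

Request:
apply_moves(deltas=[{"x": 0,"y": -0.2,"z": 0,"yaw": 0},{"x": 0,"y": 0,"z": 0,"yaw": 0},{"x": 0,"y": 0,"z": 0,"yaw": 0}])

```text
t: 17.95
tool_pos: [0.5985, -0.1281, 0.0572]
ee_rot: [[-0.995, 0.097, -0.001], [0.097, 0.995, 0.005], [0.002, 0.005, -1.0]]
contact_force: [-3.9, 7.4, 5.9]
opening: 0.0193
finger_force: 41.1
```

Request:
apply_moves(deltas=[{"x": 0,"y": -0.2,"z": 0,"yaw": 0},{"x": 0,"y": 0,"z": 0,"yaw": 0},{"x": 0,"y": 0,"z": 0,"yaw": 0}])

```text
t: 18.25
tool_pos: [0.5983, -0.1301, 0.0572]
ee_rot: [[-0.995, 0.097, -0.001], [0.097, 0.995, 0.006], [0.002, 0.005, -1.0]]
contact_force: [-4.7, 7.5, 5.8]
opening: 0.0193
finger_force: 41.1
```

Request:
apply_moves(deltas=[{"x": 0,"y": -0.1,"z": 0,"yaw": 0},{"x": 0,"y": -0.1,"z": 0,"yaw": 0},{"x": 0,"y": 0,"z": 0,"yaw": 0},{"x": 0,"y": 0,"z": 0,"yaw": 0}])

```text
t: 18.65
tool_pos: [0.5982, -0.131, 0.0572]
ee_rot: [[-0.995, 0.097, -0.001], [0.097, 0.995, 0.008], [0.002, 0.007, -1.0]]
contact_force: [-2.7, 9.7, 6.7]
opening: 0.0195
finger_force: 41.2
```

Request:
apply_moves(deltas=[{"x": 0,"y": -0.1,"z": 0,"yaw": 0},{"x": 0,"y": -0.1,"z": 0,"yaw": 0},{"x": 0,"y": 0,"z": 0,"yaw": 0},{"x": 0,"y": 0,"z": 0,"yaw": 0}])

```text
t: 19.05
tool_pos: [0.5982, -0.1311, 0.0573]
ee_rot: [[-0.995, 0.096, -0.001], [0.096, 0.995, 0.011], [0.002, 0.011, -1.0]]
contact_force: [-4.2, 14.3, 7.0]
opening: 0.0193
finger_force: 41.3
```

It stopped at y=-0.131 with the force rising, which matches the expected home position. Next: relax, release and rise.

Request:
apply_moves(deltas=[{"x": 0,"y": 0.1,"z": 0,"yaw": 0},{"x": 0,"y": 0.1,"z": -0.05,"yaw": 0},{"x": 0,"y": 0,"z": 0,"yaw": 0},{"x": 0,"y": 0,"z": 0,"yaw": 0}])

```text
t: 19.45
tool_pos: [0.5982, -0.131, 0.0573]
ee_rot: [[-0.995, 0.097, -0.001], [0.097, 0.995, 0.008], [0.002, 0.007, -1.0]]
contact_force: [-3.8, 9.4, 4.8]
opening: 0.0194
finger_force: 41.1
```

Request:
apply_moves(deltas=[{"x": 0,"y": 0,"z": 0,"yaw": 0},{"x": 0,"y": 0,"z": 0,"yaw": 0},{"x": 0,"y": 0,"z": 0,"yaw": 0},{"x": 0,"y": 0,"z": 0,"yaw": 0},{"x": 0,"y": 0,"z": 0,"yaw": 0}], hand=4)

```text
t: 19.95
tool_pos: [0.5985, -0.1355, 0.057]
ee_rot: [[-0.995, 0.098, 0.0], [0.098, 0.995, -0.0], [-0.0, -0.0, -1.0]]
contact_force: [1.1, -0.7, -0.0]
opening: 0.0398
finger_force: 0.0
```

Request:
apply_moves(deltas=[{"x": 0,"y": 0,"z": -1,"yaw": 0},{"x": 0,"y": 0,"z": -2,"yaw": 0},{"x": 0,"y": 0,"z": -3,"yaw": 0},{"x": 0,"y": 0,"z": -4,"yaw": 0},{"x": 0,"y": 0,"z": -4,"yaw": 0},{"x": 4,"y": 0,"z": 0,"yaw": 0},{"x": 4,"y": 0,"z": 0,"yaw": 0},{"x": 4,"y": 0,"z": 0,"yaw": 0},{"x": 4,"y": 0,"z": 0,"yaw": 0},{"x": 4,"y": 0,"z": 0,"yaw": 0},{"x": 0,"y": 0,"z": 0,"yaw": 0}])

```text
t: 21.05
tool_pos: [0.3956, -0.1147, 0.1974]
ee_rot: [[-0.995, 0.099, -0.001], [0.099, 0.995, -0.0], [0.001, -0.0, -1.0]]
contact_force: [1.0, -0.5, 0.3]
opening: 0.0402
finger_force: 0.0
```

```bash
python3 - <<'E'
from h import *
goto(.6,-.13,.057,84.42)
ims=[]
for n in('scene','top'):
    p,d=bot.camera(n); u,v=proj(n,[.58,-.09,.03])[0].astype(int)
    ims.append(cv2.resize(p[v-60:v+60,u-80:u+80],(640,480) if n=='scene' else (640,480),interpolation=cv2.INTER_CUBIC))
    C=cloud(n,d)[v-60:v+60,u-80:u+80]
    w=C[...,:2]-[.5969,-.1179]; a=np.radians(-5.58); G=np.stack([w@[np.cos(a),np.sin(a)],w@[-np.sin(a),np.cos(a)]],-1)
    for nm,zl,zh,xl,xh in(('bar',.06,.085,-.09,-.022),('post',.06,.085,-.02,.03)):
        m=(C[...,2]>zl)&(C[...,2]<zh)&(G[...,0]>xl)&(G[...,0]<xh)&(abs(G[...,1])<.06)
        print(n,nm,m.sum(),cv2.minAreaRect((G[m]*1000).astype(np.float32)))
cv2.imwrite('pics/end.png',np.hstack([cv2.resize(i,(400,300)) for i in ims])[...,::-1])
E
```

```text
t 21.05 p [ 0.3956 -0.1147  0.1974] yang 84.31 d cm [-20.5    0.51  14.03] yaw -0.11 F [ 1.  -0.5  0.3] open 0.0402 0.0
scene bar 244 ((-46.42446517944336, -0.23794937133789062), (15.69385051727295, 44.34061813354492), 21.655662536621094)
scene post 127 ((1.544431209564209, -13.476460456848145), (15.055933952331543, 20.145170211791992), 0.1812088042497635)
top bar 179 ((-46.191402435302734, 3.811826705932617), (13.811171531677246, 43.48659896850586), 21.572219848632812)
top post 96 ((1.8736376762390137, -8.826642990112305), (14.179879188537598, 19.092947006225586), 0.8275763988494873)
```

View pics/end.png

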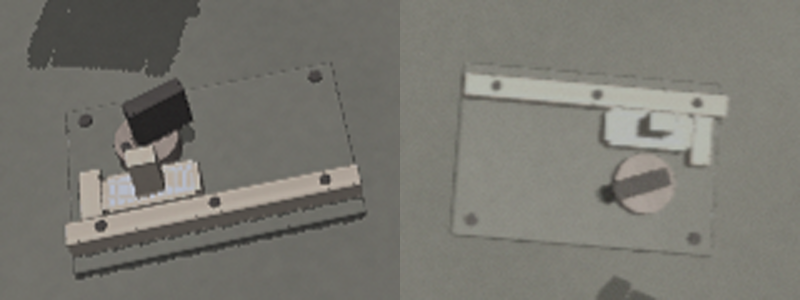

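The gauge lies home against the fence and the stop: its post is about 13 mm toward the stop from the bolt. The cam is unchanged at q≈1.19.

```bash
python3 -c "
from plant import bot
print(bot.close_job())"
```

```text
the job is handed in; nothing more can be done
None
```

The cam is set to about a 34 mm gap (q≈1.19 rad), the 30 mm gauge slid along the fence to the end stop and was let go there, the narrower gauge was not touched, and the job was handed in about 21 s in.

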